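Open the battery bay of the green grow-light timer

ROBOT

A 7-joint arm with a two-finger parallel gripper is mounted at the origin on the work surface. World frame = base frame: x ahead of the robot, y to its left, z up, the work surface at z = 0. Lengths are in m, angles in rad, forces in N, time in s.
With the tool pointing down it reaches from about 0.4 to 0.875 m from the base axis. Payload 19.3 kg.
Tool frame: the origin (TCP) lies on the centre line of the jaws, within the pads' length; the fingertips stand 25 mm ahead of it and the grasp point (between the pads) lies 6 mm ahead of it (tips_ahead is the distance from the TCP to the fingertips, in m); z points along the fingers, y is the direction in which the jaws open and shut (so a half turn about z gives the same grasp; the last joint's range is limited). The gripper opens to 85 mm and grips with 20 to 120 N. Pads are 22 mm wide; open, the fingers measure 114 mm over their backs; the gripper's body (76 mm by 85 mm) begins 54 mm behind the grasp point. The pads swing forward as they close: fully open they stand 13 mm farther back than shut.
Start: joints at [1.144, 0.521, -0.036, 1.599, 0.021, 1.021, -0.113], TCP at [0.218, -0.586, 0.256] pointing down, gripper open.
Joint ranges: [-2.91, 2.91], [-0.3, 2.13], [-1.5, 1.42], [0.17, 2.43], [-1.26, 4.41], [0.16, 1.93], [-2.52, 2.52]. Speed limits (rad/s): [1.89, 1.89, 2.39, 2.39, 3.01, 3.01, 3.01].

INTERFACE

Orientations are given as [roll, pitch, yaw] about the fixed x, y, z axes, in that order (R = Rz(yaw) Ry(pitch) Rx(roll)).
In Python, from workcell import observe, grab_frame, job_done, outline_of, tips_ahead gives the robot as it stands. The module is installed in compiled form; this text tells all that it offers.
- The arm moves only by the tool move_arm, never from a script. Its argument "motion" is a list of rows, each a list of 2 entries, a list of its own where there are three numbers: the shift along the world's x, y, z in mm, then the turn, a rotation vector about the world's x, y, z in rad. A call has 1 to 12 rows; each row is the pose to reach, as a shift and turn from the pose commanded when the call began; what a row does not reach only later rows make up. A row lasts 1/8 s, in which the tool goes at most 62.5 mm and 10.7 degrees, less where a joint would pass 70% of its speed; a pose out of reach is approached as far as the arm can. A call with a gripper value outside its range is refused whole. "jaw" is the finger opening in mm, from 0 to 85.4, set as the call begins (left out, the last holds). The fingers move at their own pace and stop on an object; "grip_force" is the grip in N (left out, the last holds). Time passes only in rows, so rows that repeat a pose let the fingers close. It gives the time, the measured TCP pose, the force and the opening at its end, in the units of the state.
- observe(): the state, without advancing time (a new reading comes with each control period).
- grab_frame(name): name is "scene" or "side" or "wrist"; returns a dict with "frame" (480x640x3 uint8, red, green, blue), "fx", "fy", "cx", "cy" (pixels), "T" (4x4, takes a point from camera to world coordinates); the wrist camera has in their place "mount" (4x4, takes a point from camera to tool coordinates, whose origin is the TCP and whose axes are the flange's). Camera axes: x right, y down, z forward; pixel columns grow to the right and rows downward; lengths in m; the calibration is good to about 2 mm. A picture is of the moment at which its call begins: read the wrist's pose just before it. There is no depth.
- job_done(): hands the job in, once; it reports no verdict.
Trained networks look in the newest picture that a camera, given by its name, has taken for a name from the list of things; names that differ only in an ending like _2 or _b are one class to them, and where a whole thing is asked for, a point or a joint stands for the part that bears it (a point fixed in the world has none). Each returns a list of dicts, best first, with "score" (0 to 1); they miss things now and then, are a little off and sometimes report something else, mostly with a low value. They report only what shows in the picture. A call takes as long as a camera call. They do not tell look-alikes from the thing itself.
- outline_of(label, camera): "pixels" (480x640 bool, what is visible of it) and "pixel" ([column, row] in pixels, amid what is visible of it).
The state is a dict: "clock": time; "qpos": joint angles; "qd": joint speeds; "joint_efforts": joint torques, N m; "position": TCP position; "tool_rot": TCP orientation; "force": force on the tool from outside, world axes, zero at the start; "moment": the same for the moment, N m; "grip_width": finger opening in m.
Only numpy, scipy, OpenCV 4.12 (cv2) and the standard library are available. Lean on these libraries where they do the work, as an engineer would, in place of code of your own. Each camera call takes 0.05 s, during which the arm holds its last target.

TASK

The grow-light timer with the green door needs new batteries. Squeeze the yellow release tab in towards the green ear beside it, pivot the green door up out of its frame with the tab still squeezed, and lay the door flat on the cork mat, ears up, letting go only once it is down. Leave the timer with the orange door shut.

Things in the scene. Friction and masses are not known exactly. Their poses are not given: they have to be found in the camera images.
- green_grip (a point): Grip point of the loose green door (plate 98 x 70 x 4 mm), flush in the top of a fixed grey box 140 x 110 x 50 mm high. Halfway between the outer faces of its two ears when squeezed (35 mm apart), 14 mm above the plate's top, 14 mm below the ears' tops; 64 mm above the table while shut. x runs to the hinge end (away from the robot, within 25 degrees), z up; plate centre 29 mm along +x. 60-130 g.
- green_tab (a joint): Squeeze travel in m of the yellow ear, the release tab (+y side of the grip point), towards the fixed green ear (-y side): 0 latched, 0.007 free, 0.009 stop; spring 2 to 7 N. Outer faces at rest 26.5 mm (yellow) and 17.5 mm (green) from the grip point; ears 26 mm along x, 6 thick. Squeezed and lifted, even straight up, the door pivots between the fingers; past 20 degrees its far tongue slips out.
- mat_top (a point): Centre of the top face of a flat cork mat, 170 mm (its x) by 150 mm (its y) by 5 mm thick, fixed on the table; z up. The green door goes here, all of it or at least its ears over the mat. Lying flat on it, on ribs under its plate, the door has its grip point 28 mm above the table.
- orange_door: Plate of the orange door of a second timer box, alike but for its colour, to be left shut. Origin at the centre of the plate's underside, 46 mm above the table; x from its ears to its hinge end, z up.
There are look-alikes about, which are no part of the job. There is more than one size of the part that bears green_grip; the job needs the smallest.

How it is judged:
On the way, in this order (a step that is already met when the one before it is completed fails the run):
1. the yellow tab is squeezed in while the green door is still in its frame (value of joint green_tab above 0.006 m and distance of green_grip from where it was at the start of the episode below 0.012 m), for 0.1 s.
2. the green door is pivoted up, latch end first, by 8 degrees or more (angle between green_grip's own z axis and vertical between 0.14 and 1.4 rad and height (world z) of green_grip above 0.072 m and distance of green_grip from where it was at the start of the episode below 0.09 m), for 0.05 s.
3. the green door is lowered onto the mat while still held by its squeezed ears (value of joint green_tab above 0.003 m and height (world z) of green_grip below 0.075 m and x of green_grip in the frame of mat_top between -0.085 and 0.085 m and y of green_grip in the frame of mat_top between -0.075 and 0.075 m), for 0.05 s.
At the end, for the whole second after the job is handed in: The green door lies flat on the cork mat, ears up (within 10 degrees), its grip point over the mat (within 85 mm along the mat's x and 75 mm along its y of the centre) and less than 40 mm above the table, released; the orange door is in its frame, within 10 mm of where it was (angle between green_grip's own z axis and vertical below 0.175 rad and height (world z) of green_grip below 0.04 m and x of green_grip in the frame of mat_top between -0.085 and 0.085 m and y of green_grip in the frame of mat_top between -0.075 and 0.075 m and distance of orange_door from where it was at the start of the episode below 0.01 m); the robot touches nothing.
It fails at once if the orange door is moved 10 mm or more (distance of orange_door from where it was at the start of the episode above 0.01 m).
It also fails if it takes over 45 s, if anything falls off the work surface, if the arm or the gripper's body presses on something with over 40 N, if the wrist force passes 120 N, or if a joint passes its speed limit or range.

## Working session

There is one attempt and no reset: what is moved stays moved. The work goes in short steps, Python scripts to look and compute and a tool call to move; the robot and the scene stay as the last step left them, time stands still between calls to the robot, and variables do not carry over. Pictures are saved under pics/ and viewed, and the job is handed in when it is done.

Besides the shell and the picture viewer there is one more tool, called after "Request:" by a JSON object that holds its "op" and its "data", one argument or row to a line. move_arm: Moves the arm, as the interface text tells. Its arguments: {"type":"object","properties":{"motion":{"type":"array"},"jaw":{"type":"number"},"grip_force":{"type":"number"}},"required":["motion"]}

```bash
mkdir -p pics; python3 - <<'E'
from workcell import *
import cv2,numpy as np
s=observe(); print({k:np.round(v,3).tolist() for k,v in s.items()}); print(tips_ahead)
for n in ["scene","side","wrist"]:
    f=grab_frame(n); cv2.imwrite(f"pics/{n}0.png",f["frame"][:,:,::-1])
    print(n,f["fx"],f["fy"],f["cx"],f["cy"],np.round(f.get("T",f.get("mount")),3).tolist())
    for l in ["green_grip","mat_top","orange_door","green_tab"]:
        try: print(l,[(round(o["score"],2),np.round(o["pixel"]).tolist(),int(o["pixels"].sum())) for o in outline_of(l,n)])
        except Exception as e: print(l,e)
E
```

```text
{'clock': 0.0, 'qpos': [1.144, 0.522, -0.036, 1.6, 0.021, 1.021, -0.113], 'qd': [-0.001, -0.001, -0.001, 0.001, 0.001, 0.001, -0.0], 'joint_efforts': [0.002, -92.709, 1.981, -36.991, 0.018, 0.008, -0.0], 'position': [0.218, -0.585, 0.256], 'tool_rot': [-3.141, 0.0, 0.357], 'force': [-0.173, -0.559, 0.005], 'moment': [-0.014, 0.009, -0.014], 'grip_width': 0.085}
0.025
scene 617.7296672095281 617.7296672095281 317.3524371932282 230.4035771025313 [[0.136, 0.795, -0.591, 1.012], [0.991, -0.107, 0.085, -0.104], [0.004, -0.597, -0.803, 0.875], [0.0, 0.0, 0.0, 1.0]]
green_grip [(0.88, [179.0, 290.0], 2580), (0.84, [324.0, 222.0], 4486), (0.66, [208.0, 207.0], 3979)]
mat_top [(0.78, [480.0, 278.0], 7901), (0.54, [180.0, 291.0], 2708)]
orange_door [(0.88, [350.0, 315.0], 2816), (0.6, [189.0, 270.0], 86)]
green_tab [(0.77, [356.0, 211.0], 350), (0.67, [239.0, 199.0], 458)]
side 470.1078302474239 470.1078302474239 326.03201969896463 246.613640669208 [[0.994, -0.085, 0.07, 0.373], [-0.11, -0.677, 0.727, -0.587], [-0.014, -0.731, -0.683, 0.63], [0.0, 0.0, 0.0, 1.0]]
green_grip [(0.73, [251.0, 382.0], 6572), (0.62, [384.0, 378.0], 3324), (0.62, [291.0, 278.0], 3713)]
mat_top [(0.79, [342.0, 197.0], 3238)]
orange_door [(0.71, [401.0, 250.0], 1647)]
green_tab [(0.81, [281.0, 247.0], 274), (0.8, [365.0, 363.0], 270), (0.73, [254.0, 342.0], 329)]
wrist 387.6587738088787 387.6587738088787 318.7232361123982 231.95405498786423 [[0.001, -0.964, -0.266, 0.067], [1.0, 0.001, 0.0, 0.0], [-0.0, -0.266, 0.964, -0.118], [0.0, 0.0, 0.0, 1.0]]
green_grip []
mat_top []
orange_door []
green_tab []
```

View pics/scene0.png

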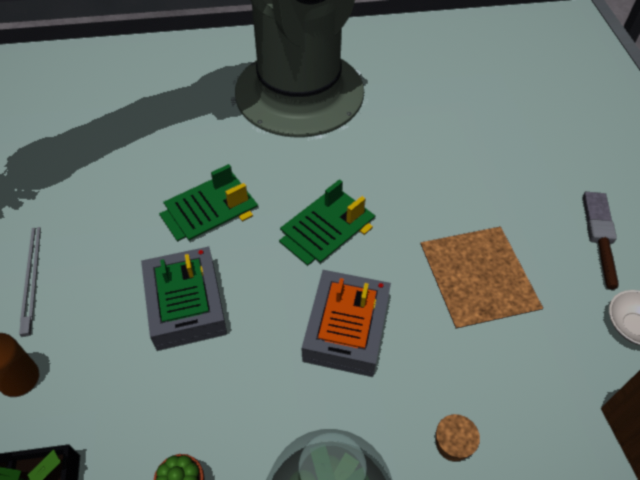

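View pics/side0.png

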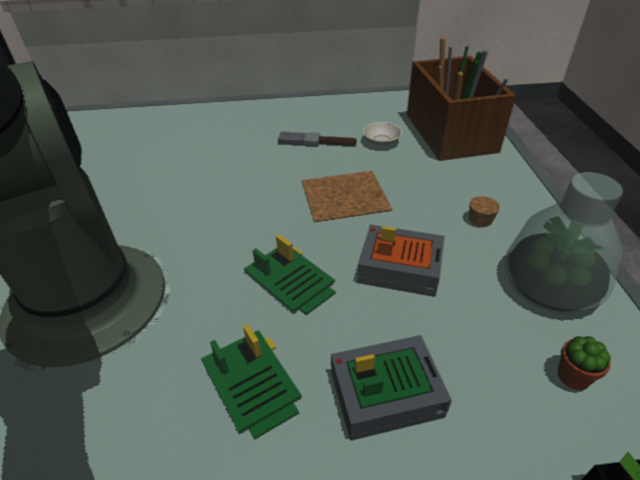

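View pics/wrist0.png

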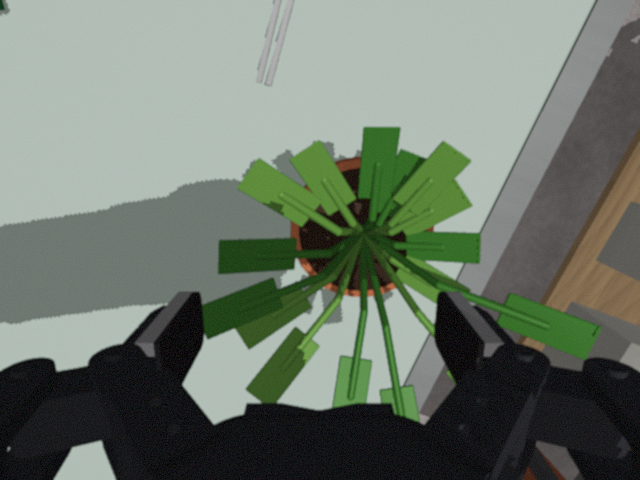

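The green box door is near scene pixel (183,290), with its ears toward the robot. The orange box is at (348,318), the mat at (480,278), and two larger loose green plates lie at (208,205) and (325,225). I'll measure the door, mat and ears next.

```bash
cat > h.py <<'E'
import cv2,numpy as np
from workcell import *
def toplane(f,px,z,T=None):
    T=f["T"] if T is None else T
    d=T[:3,:3]@np.array([(px[0]-f["cx"])/f["fx"],(px[1]-f["cy"])/f["fy"],1.0]); o=T[:3,3]
    return o+d*(z-o[2])/d[2]
def proj(f,P,T=None):
    T=f["T"] if T is None else T
    c=T[:3,:3].T@(np.asarray(P)-T[:3,3]); return np.array([f["fx"]*c[0]/c[2]+f["cx"],f["fy"]*c[1]/c[2]+f["cy"]])
E
python3 - <<'E'
from h import *
for n in ["scene","side"]:
    f=grab_frame(n); im=f["frame"][:,:,::-1]
    c=(110,230,240,360) if n=="scene" else (320,330,460,440)
    crop=im[c[1]:c[3],c[0]:c[2]]
    cv2.imwrite(f"pics/{n}_z.png",cv2.resize(crop,None,fx=5 if n=="side" else 5,fy=5,interpolation=cv2.INTER_CUBIC))
    for l,z in [("mat_top",.005),("green_grip",.05),("orange_door",.05)]:
        for o in outline_of(l,n)[:3]:
            ct,_=cv2.findContours(o["pixels"].astype(np.uint8),cv2.RETR_EXTERNAL,cv2.CHAIN_APPROX_NONE)
            ct=max(ct,key=cv2.contourArea)[:,0]
            w=np.array([toplane(f,p,z)[:2] for p in ct],np.float32)
            r=cv2.minAreaRect(w*1000); print(n,l,round(o["score"],2),o["pixel"],np.round(r[0],1),np.round(r[1],1),round(r[2],1))
E
```

```text
scene mat_top 0.61 [482.9, 277.4] [498.1 243.1] [173.1 153. ] 5.6
scene green_grip 0.93 [206.7, 207.7] [ 326.5 -197. ] [129.9 157.3] 25.9
scene green_grip 0.91 [182.6, 290.3] [ 483.1 -241.9] [116.3  72.9] 6.8
scene green_grip 0.89 [325.0, 225.5] [394.1   4.5] [114.1 170.3] 38.0
scene orange_door 0.92 [348.4, 312.9] [562.9   9.2] [ 72.3 113. ] 67.7
side mat_top 0.74 [344.0, 196.1] [497.4 241.9] [171.9 159.2] 6.0
side green_grip 0.9 [250.3, 379.8] [ 300.4 -218.3] [101.4 173.1] 24.6
side green_grip 0.89 [386.5, 379.8] [ 490.7 -240.9] [100.7  75.9] 6.7
side green_grip 0.77 [291.2, 278.6] [363.5 -27.4] [100.  178.7] 35.5
side orange_door 0.64 [401.0, 250.7] [572.6  14.5] [ 90.2 101.1] 68.8
```

View pics/scene_z.png

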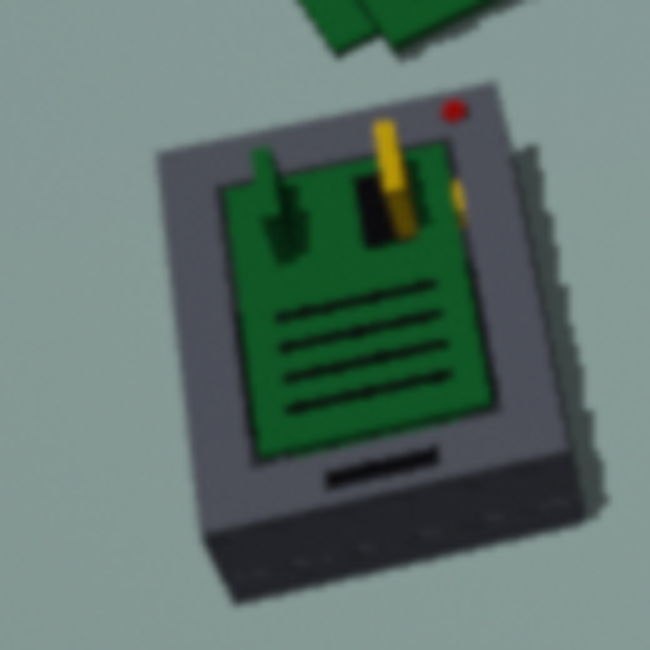

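View pics/side_z.png

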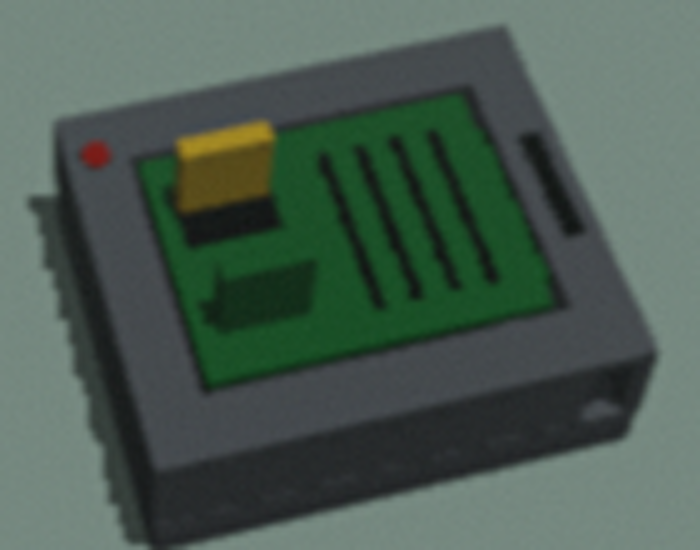

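```bash
python3 - <<'E'
from h import *
f=grab_frame("scene"); g=grab_frame("side")
def w(f,pts,off,z): return np.array([toplane(f,(p[0]/5-.4+off[0],p[1]/5-.4+off[1]),z)[:2] for p in pts])*1000
# order: near-robot -y, near-robot +y, far +y, far -y
S=w(f,[(220,185),(447,142),(495,408),(257,462)],(110,230),.05)
D=w(g,[(205,390),(138,158),(470,88),(562,305)],(320,330),.05)
SB=w(f,[(157,153),(495,83),(570,452),(205,535)],(110,230),.05)
DB=w(g,[(155,470),(57,122),(507,27),(656,352)],(320,330),.05)
for n,P in [("scene",S),("side",D),("sceneB",SB),("sideB",DB)]:
    c=P.mean(0); u=(P[2]+P[3]-P[0]-P[1])/2; v=(P[0]+P[3]-P[1]-P[2])/2
    print(n,np.round(P,1).tolist(),np.round(c,1),np.linalg.norm(u),np.linalg.norm(v),np.degrees(np.arctan2(u[1],u[0])),np.degrees(np.arctan2(-v[0]*-1,-v[1])))
# ear tops z=.078
print("yellow top scene",w(f,[(374,122),(394,121),(408,190),(384,192)],(110,230),.078).round(1).tolist())
print("yellow top side",w(g,[(178,142),(271,122),(272,138),(180,158)],(320,330),.078).round(1).tolist())
print("green top scene",w(f,[(253,150),(270,149),(300,213)],(110,230),.078).round(1).tolist())
E
```

```text
scene [[441.5, -284.9], [434.5, -212.9], [534.3, -200.8], [543.2, -271.9]] [ 488.4 -242.6] 101.50673964494919 72.01087761194061 7.099463132334203 6.310371812495291
side [[443.9, -284.5], [436.5, -211.9], [536.5, -199.8], [544.1, -271.4]] [ 490.3 -241.9] 100.89131190719621 72.5215444821115 7.155165800610487 5.940407271219314
sceneB [[426.3, -305.2], [413.2, -196.9], [552.4, -179.0], [565.5, -286.8]] [ 489.4 -241.9] 140.31753990179132 108.85596030127057 7.420621744382631 6.923678484591831
sideB [[427.6, -304.8], [414.9, -197.1], [552.9, -179.8], [565.2, -287.9]] [ 490.1 -242.4] 138.85553939767888 108.64470742356706 7.071078802969852 6.608546212569722
yellow top scene [[443.5, -231.6], [443.9, -225.4], [470.4, -221.5], [470.2, -228.8]]
yellow top side [[445.0, -226.3], [471.5, -222.9], [470.8, -228.1], [444.8, -231.4]]
green top scene [[449.1, -268.9], [449.4, -263.7], [474.5, -254.3]]
```

The plate is at about (489.5,-242.2) mm with yaw 7.0°. The ears put the grip line near y=-250. I'll move clear of the plant, then hover over the door and take a wrist view.

Request:
{"op": "move_arm", "data": {
  "motion": [
    [[0,0,50],[0,0,0]],
    [[10,20,90],[0,0,-0.03]],
    [[50,65,90],[0,0,-0.08]],
    [[90,115,90],[0,0,-0.13]],
    [[125,170,80],[0,0,-0.18]],
    [[160,220,50],[0,0,-0.235]],
    [[195,270,10],[0,0,-0.235]],
    [[225,315,-30],[0,0,-0.235]],
    [[243,335,-56],[0,0,-0.235]],
    [[243,335,-56],[0,0,-0.235]],
    [[243,335,-56],[0,0,-0.235]]
  ],
  "jaw": 66,
  "grip_force": 40
}}

```text
clock: 2.62
position: [0.4612, -0.251, 0.2004]
tool_rot: [3.141, 0.0, 0.122]
force: [0.9, -1.0, 1.8]
grip_width: 0.066
```

```bash
python3 - <<'E'
from h import *
s=observe(); print(s["clock"],s["position"],s["tool_rot"],s["grip_width"],s["force"])
f=grab_frame("wrist"); cv2.imwrite("pics/w1.png",f["frame"][:,:,::-1])
E
```

```text
2.625 [ 0.46121406 -0.25098219  0.20043874] [3.14135748e+00 1.96715802e-04 1.21789566e-01] 0.06599631322488633 [ 0.92869845 -0.9806561   1.8027646 ]
```

View pics/w1.png

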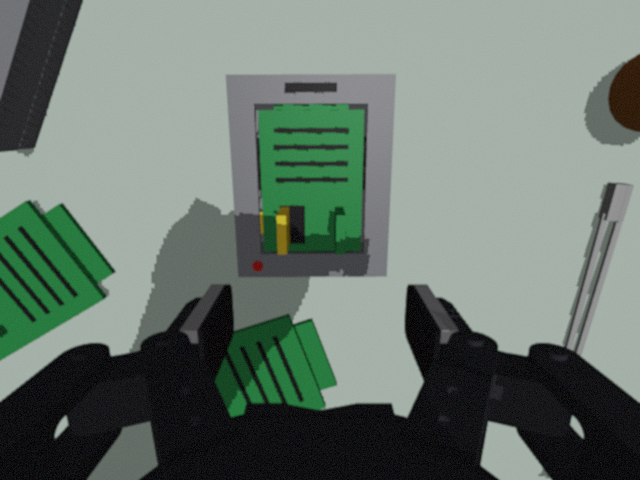

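The wrist view shows the door at about (310,180), square to the jaws. The yellow ear is at (283,232) and the green ear at (340,230). I'll zoom in on the ears.

```bash
python3 - <<'E'
import cv2
im=cv2.imread("pics/w1.png")[190:290,230:390]
cv2.imwrite("pics/w1z.png",cv2.resize(im,None,fx=5,fy=5,interpolation=cv2.INTER_CUBIC))
E
```

```text
(no output)
```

View pics/w1z.png

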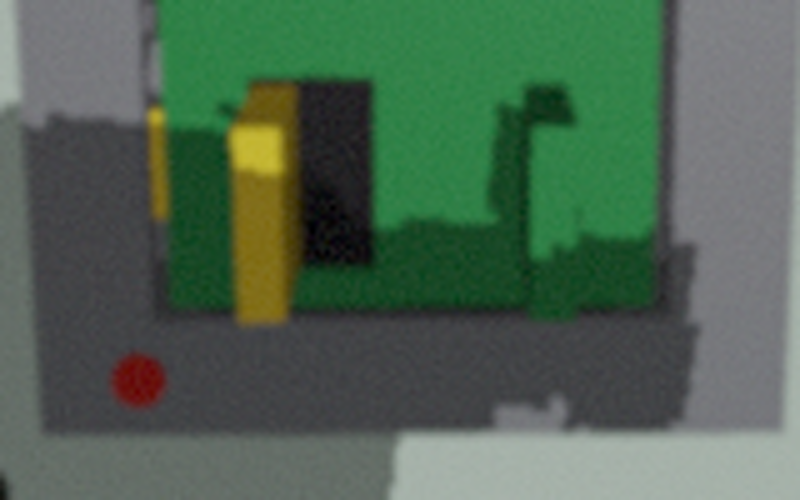

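```bash
python3 - <<'E'
from h import *
from scipy.spatial.transform import Rotation as R
f=grab_frame("wrist"); s=observe()
M=np.eye(4); M[:3,:3]=R.from_euler("xyz",s["tool_rot"]).as_matrix(); M[:3,3]=s["position"]
T=M@f["mount"]
yaw=.122; ex=np.array([np.cos(yaw),np.sin(yaw)]); ey=np.array([-ex[1],ex[0]])
def w(p,z):
    P=toplane(f,(p[0]/5-.4+230,p[1]/5-.4+190),z,T)[:2]*1000; return P
for n,p,z in [("yfar out",(229,125),.078),("yfar in",(282,125),.078),("ynear out",(235,323),.078),("ynear in",(287,323),.078),("gfar out",(578,125),.078),("gfar in",(527,125),.078),("gnear out",(577,318),.078),("gnear in",(530,318),.078),("plate nearL",(168,308),.05),("plate nearR",(656,306),.05),("plate Lfar",(160,0),.05),("plate Rfar",(662,0),.05),("frame nearL",(152,318),.046),("box nearL",(43,432),.05),("box nearR",(782,432),.05)]:
    P=w(p,z); d=P-s["position"][:2]*1000
    print(n,P.round(1),"rel tcp x,y:",round(d@ex,1),round(d@ey,1))
E
```

```text
yfar out [ 470.1 -223.2] rel tcp x,y: 12.5 27.2
yfar in [ 470.9 -229.9] rel tcp x,y: 12.5 20.4
ynear out [ 443.7 -226.4] rel tcp x,y: -14.1 27.2
ynear in [ 444.6 -233.2] rel tcp x,y: -14.1 20.4
gfar out [ 475.5 -267.4] rel tcp x,y: 12.5 -17.3
gfar in [ 474.7 -260.9] rel tcp x,y: 12.5 -10.8
gnear out [ 449.8 -270.9] rel tcp x,y: -13.4 -17.6
gnear in [ 449.1 -264.7] rel tcp x,y: -13.4 -11.5
plate nearL [ 435.1 -214.5] rel tcp x,y: -21.2 40.1
plate nearR [ 444.  -285.2] rel tcp x,y: -21.0 -31.2
plate Lfar [ 480.1 -209.6] rel tcp x,y: 24.0 39.5
plate Rfar [ 488.6 -279.3] rel tcp x,y: 24.0 -30.7
frame nearL [ 431.9 -211.9] rel tcp x,y: -24.1 43.1
box nearL [ 413.5 -197.7] rel tcp x,y: -40.6 59.4
box nearR [ 426.8 -306.8] rel tcp x,y: -40.7 -50.4
```

The jaws are centred on the grip point to within about 0.5 mm. Descending now.

Request:
{"op": "move_arm", "data": {
  "motion": [
    [[0,0,-50],[0,0,0]],
    [[0,0,-95],[0,0,0]],
    [[0,0,-115],[0,0,0]],
    [[0,0,-121],[0,0,0]],
    [[0,0,-121],[0,0,0]],
    [[0,0,-121],[0,0,0]]
  ]
}}

```text
clock: 3.48
position: [0.4617, -0.2512, 0.0804]
tool_rot: [3.141, -0.002, 0.121]
force: [0.1, -1.1, -0.2]
grip_width: 0.0664
```

```bash
python3 - <<'E'
from h import *
s=observe(); print(s["clock"],s["position"],s["grip_width"],s["force"])
a=[]
for n,c in [("wrist",None),("side",(320,300,480,420))]:
    f=grab_frame(n); im=f["frame"][:,:,::-1]
    if c: im=cv2.resize(im[c[1]:c[3],c[0]:c[2]],None,fx=4,fy=4)
    cv2.imwrite(f"pics/{n}2.png",im)
E
```

```text
3.475 [ 0.4617492  -0.25116128  0.08042751] 0.06641645422918514 [ 0.07911907 -1.07897785 -0.16040256]
```

View pics/wrist2.png

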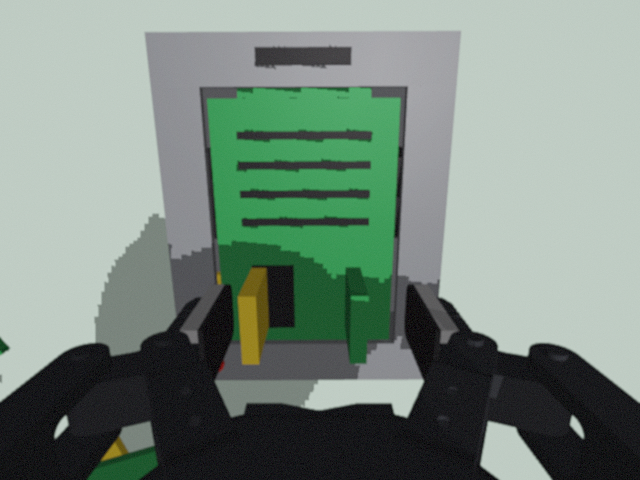

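View pics/side2.png

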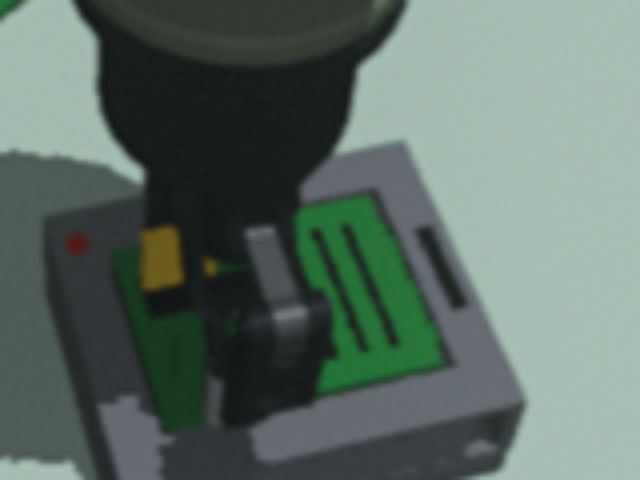

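Both ears stand between the open pads, yellow at (253,315) and green at (356,315) in the wrist view. Closing the jaws.

Request:
{"op": "move_arm", "data": {
  "motion": [
    [[-1,0,-2],[0,0,0]],
    [[-1,0,-2],[0,0,0]],
    [[-1,0,-2],[0,0,0]],
    [[-1,0,-2],[0,0,0]],
    [[-1,0,-2],[0,0,0]],
    [[-1,0,-2],[0,0,0]]
  ],
  "jaw": 28,
  "grip_force": 40
}}

```text
clock: 4.32
position: [0.4603, -0.251, 0.0778]
tool_rot: [3.141, -0.0, 0.122]
force: [-2.5, -0.5, 11.5]
grip_width: 0.0332
```

```bash
python3 - <<'E'
from h import *
s=observe(); print(s["clock"],s["position"],s["grip_width"],s["force"],s["moment"])
f=grab_frame("wrist"); cv2.imwrite("pics/wrist3.png",f["frame"][:,:,::-1])
E
```

```text
4.325 [ 0.46032108 -0.25097895  0.07780097] 0.03323148550908783 [-2.53374709 -0.5121381  11.54706032] [0.20250709 0.58646614 0.21427369]
```

View pics/wrist3.png

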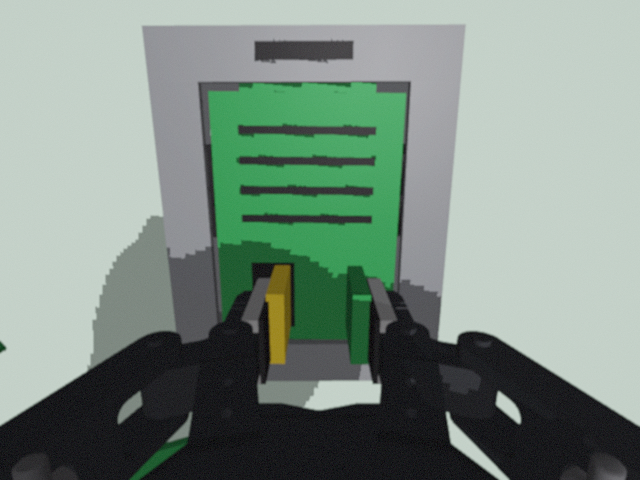

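The tab is squeezed: the opening is 33 mm and the yellow ear has moved in to (278,315). Now I'll pivot the door about its hinge end, turning the tool with it.

Request:
{"op": "move_arm", "data": {
  "motion": [
    [[2.5,0.3,5.8],[-0.009,0.074,0]],
    [[5.4,0.7,11.3],[-0.018,0.149,0]],
    [[8.6,1.0,16.6],[-0.027,0.223,0]],
    [[12.3,1.5,21.7],[-0.036,0.298,0]],
    [[12.3,1.5,21.7],[-0.036,0.298,0]]
  ]
}}

```text
clock: 5.0
position: [0.4735, -0.2485, 0.0986]
tool_rot: [-3.141, 0.3, 0.123]
force: [-0.4, 0.6, -1.4]
grip_width: 0.033
```

```bash
python3 - <<'E'
from h import *
s=observe(); print(s["clock"],s["position"],s["tool_rot"],s["grip_width"],s["force"],s["moment"])
f=grab_frame("wrist"); cv2.imwrite("pics/wrist4.png",f["frame"][:,:,::-1])
f=grab_frame("side"); cv2.imwrite("pics/side4.png",cv2.resize(f["frame"][260:440,290:490,::-1],None,fx=3,fy=3))
E
```

```text
5.0 [ 0.47348978 -0.24849881  0.09860878] [-3.14092434  0.2998114   0.1234247 ] 0.03298899687041945 [-0.40970058  0.56248907 -1.39391218] [ 0.06753591 -0.39826701 -0.04617328]
```

View pics/wrist4.png

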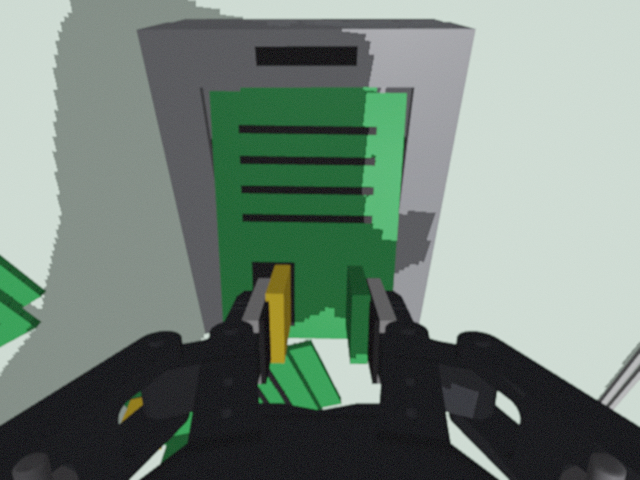

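View pics/side4.png

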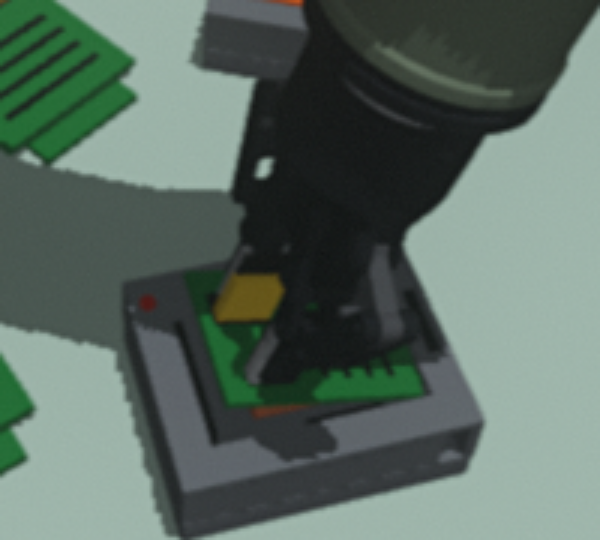

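The door is tilted 17° and has not moved in the jaws, and the orange box is clear. Next I'll pivot further, then draw it up and back out of the frame.

Request:
{"op": "move_arm", "data": {
  "motion": [
    [[4.1,0.5,4.8],[-0.009,0.075,0]],
    [[8.3,1.0,9.2],[-0.018,0.15,0]],
    [[11.5,1.4,12],[-0.025,0.2,0]],
    [[-2,-0.3,21],[-0.025,0.2,0]],
    [[-17,-2,30],[-0.025,0.2,0]],
    [[-25,-3,55],[-0.025,0.2,0]],
    [[-25,-3,100],[-0.018,0.15,0]],
    [[-25,-3,140],[0,0,0]],
    [[-25,-3,150],[0.018,-0.15,0]],
    [[-25,-3,150],[0.036,-0.298,0]],
    [[-25,-3,150],[0.036,-0.298,0]]
  ]
}}

```text
clock: 6.48
position: [0.4446, -0.2534, 0.2504]
tool_rot: [3.14, -0.003, 0.118]
force: [-0.2, -0.5, -0.8]
grip_width: 0.033
```

```bash
python3 - <<'E'
from h import *
s=observe(); print(s["clock"],s["position"],s["tool_rot"],s["grip_width"],s["force"],s["moment"])
f=grab_frame("wrist"); cv2.imwrite("pics/wrist5.png",f["frame"][:,:,::-1])
f=grab_frame("side"); cv2.imwrite("pics/side5.png",f["frame"][:,:,::-1])
E
```

```text
6.475 [ 0.44463323 -0.25343191  0.25044814] [ 3.13974506e+00 -2.57628320e-03  1.17820917e-01] 0.03296251298678692 [-0.23066808 -0.47849012 -0.7651766 ] [-0.03882254 -0.00056888  0.04042762]
```

View pics/wrist5.png

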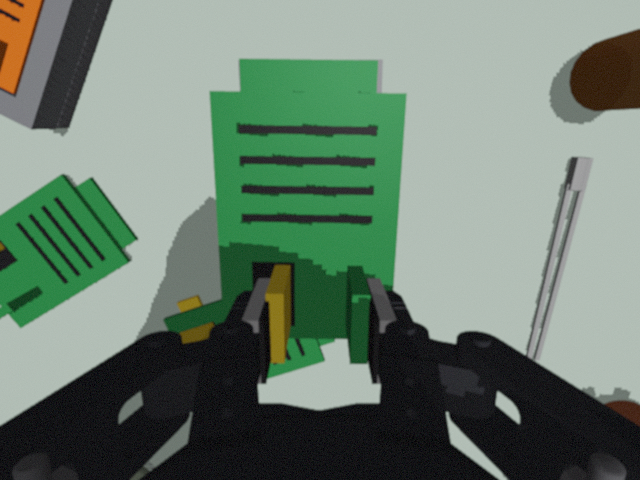

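View pics/side5.png

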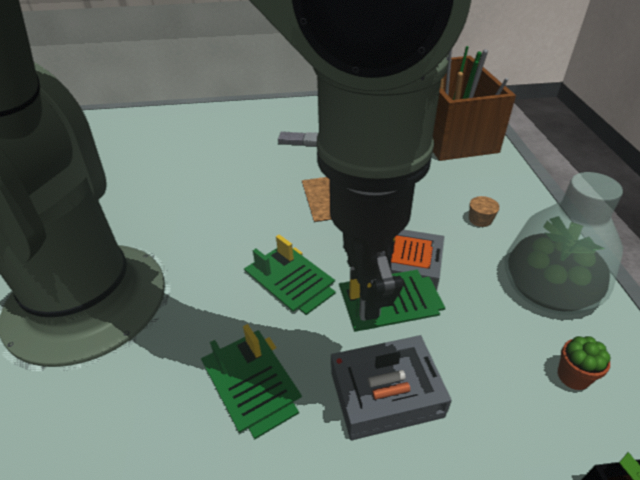

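The door is out of its frame and level in the jaws, and the batteries show in the box at (388,385). Carrying it to the mat.

Request:
{"op": "move_arm", "data": {
  "motion": [
    [[0,25,0],[0,0,0]],
    [[0,75,0],[0,0,0]],
    [[2,125,0],[0,0,0]],
    [[6,175,0],[0,0,0]],
    [[10,225,0],[0,0,0]],
    [[14,275,0],[0,0,0]],
    [[18,325,0],[0,0,0]],
    [[22,375,0],[0,0,0]],
    [[24,425,0],[0,0,0]],
    [[24,470,0],[0,0,0]],
    [[24,493,0],[0,0,0]],
    [[24,493,0],[0,0,0]]
  ]
}}

```text
clock: 8.07
position: [0.4709, 0.243, 0.2483]
tool_rot: [3.141, 0.002, 0.125]
force: [-0.1, -1.7, -1.4]
grip_width: 0.0328
```

Request:
{"op": "move_arm", "data": {
  "motion": [
    [[0,0,-30],[0,0,0]],
    [[0,0,-75],[0,0,0]],
    [[0,0,-110],[0,0,0]],
    [[0,0,-130],[0,0,0]],
    [[0,0,-140],[0,0,0]],
    [[0,0,-140],[0,0,0]]
  ]
}}

```text
clock: 8.82
position: [0.4715, 0.2405, 0.1087]
tool_rot: [3.141, 0.001, 0.122]
force: [-0.5, -0.1, -0.5]
grip_width: 0.0328
```

```bash
python3 - <<'E'
from h import *
s=observe(); print(s["clock"],s["position"],s["tool_rot"],s["grip_width"],s["force"],s["moment"])
f=grab_frame("wrist"); cv2.imwrite("pics/wrist6.png",f["frame"][:,:,::-1])
f=grab_frame("side"); cv2.imwrite("pics/side6.png",f["frame"][:,:,::-1])
E
```

```text
8.825 [0.47148703 0.24051821 0.10871748] [3.14082509e+00 9.64271682e-04 1.21665717e-01] 0.03275112297010434 [-0.47369561 -0.11298816 -0.51643927] [0.02728296 0.0145109  0.04887499]
```

View pics/wrist6.png

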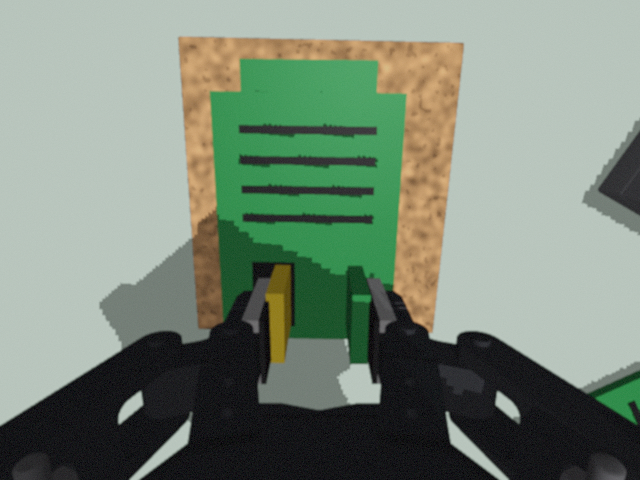

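View pics/side6.png

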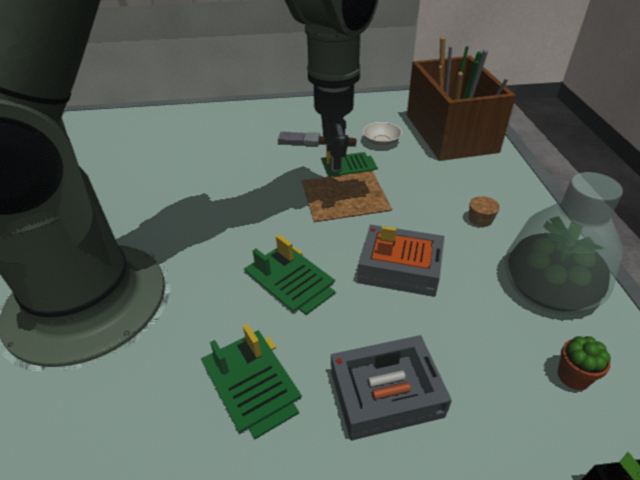

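The level door is over the mat with margin all round. Lowering until it makes contact.

Request:
{"op": "move_arm", "data": {
  "motion": [
    [[0,0,-25],[0,0,0]],
    [[0,0,-45],[0,0,0]],
    [[0,0,-57],[0,0,0]],
    [[0,0,-63],[0,0,0]],
    [[0,0,-65],[0,0,0]],
    [[0,0,-66.5],[0,0,0]],
    [[0,0,-66.5],[0,0,0]],
    [[0,0,-66.5],[0,0,0]]
  ]
}}

```text
clock: 9.93
position: [0.4717, 0.2409, 0.0427]
tool_rot: [-3.141, -0.0, 0.122]
force: [-0.3, 0.1, -0.8]
grip_width: 0.0331
```

```bash
python3 - <<'E'
from h import *
s=observe(); print(s["clock"],s["position"],s["tool_rot"],s["grip_width"],s["force"],s["moment"])
f=grab_frame("wrist"); cv2.imwrite("pics/wrist7.png",f["frame"][:,:,::-1])
f=grab_frame("side"); cv2.imwrite("pics/side7.png",cv2.resize(f["frame"][90:240,270:430,::-1],None,fx=4,fy=4))
E
```

```text
9.925 [0.47168038 0.24090363 0.04273459] [-3.14146297e+00 -3.13671869e-04  1.21713258e-01] 0.033076044757117326 [-0.31457524  0.05446333 -0.81158302] [-0.02689087 -0.01587187  0.0429385 ]
```

View pics/side7.png

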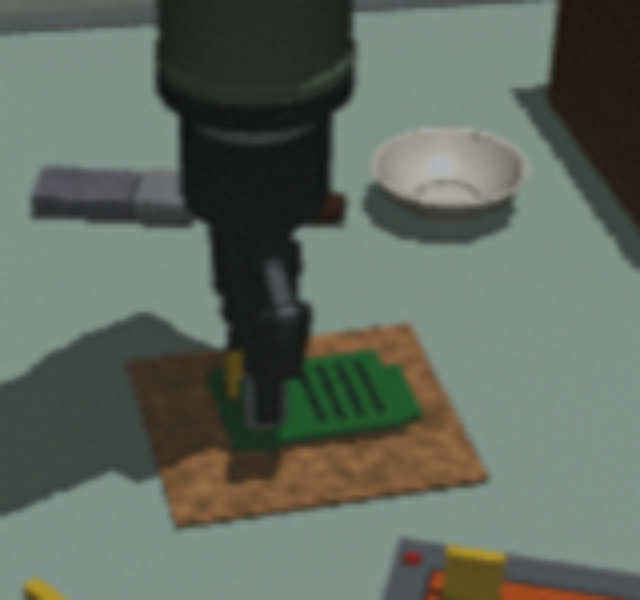

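Request:
{"op": "move_arm", "data": {
  "motion": [
    [[0,0,-0.7],[0,0,0]],
    [[0,0,-1.4],[0,0,0]],
    [[0,0,-1.4],[0,0,0]],
    [[0,0,-1.4],[0,0,0]]
  ]
}}

```text
clock: 10.52
position: [0.4715, 0.2408, 0.0414]
tool_rot: [3.142, -0.0, 0.122]
force: [-4.1, -2.0, 9.1]
grip_width: 0.0333
```

It's down, with a 9 N upward contact force. Releasing.

Request:
{"op": "move_arm", "data": {
  "motion": [
    [[0,0,0],[0,0,0]],
    [[0,0,0],[0,0,0]],
    [[0,0,0],[0,0,0]],
    [[0,0,0],[0,0,0]],
    [[0,0,0],[0,0,0]],
    [[0,0,0],[0,0,0]]
  ],
  "jaw": 64
}}

```text
clock: 11.28
position: [0.4716, 0.2409, 0.0411]
tool_rot: [-3.142, -0.0, 0.122]
force: [0.2, -0.3, -0.2]
grip_width: 0.0641
```

```bash
python3 - <<'E'
from h import *
s=observe(); print(s["clock"],s["position"],s["tool_rot"],s["grip_width"],s["force"],s["moment"])
f=grab_frame("wrist"); cv2.imwrite("pics/wrist8.png",f["frame"][:,:,::-1])
E
```

```text
11.275 [0.47156713 0.24085033 0.04108858] [-3.14157714e+00 -1.06752533e-06  1.21743338e-01] 0.06414087828154709 [ 0.21016327 -0.28020826 -0.23044216] [-0.03986907 -0.00363815 -0.00130943]
```

View pics/wrist8.png

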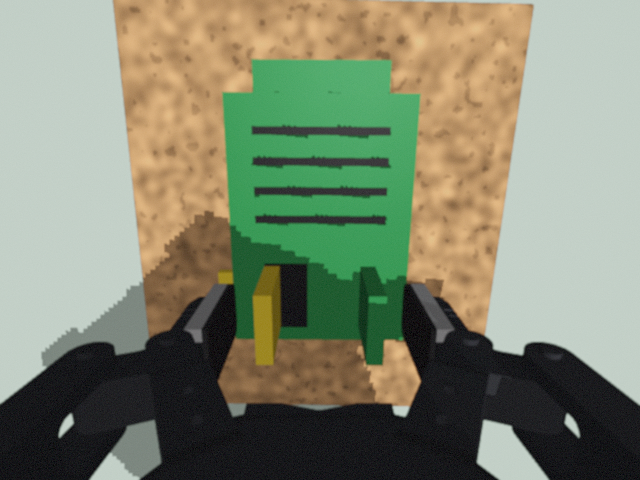

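Both ears are clear of the pads, yellow at (265,315) and green at (373,315), and the contact forces are zero. Retreating straight up.

Request:
{"op": "move_arm", "data": {
  "motion": [
    [[0,0,15],[0,0,0]],
    [[0,0,50],[0,0,0]],
    [[0,0,100],[0,0,0]],
    [[0,0,150],[0,0,0]],
    [[0,0,180],[0,0,0]],
    [[0,0,180],[0,0,0]],
    [[0,0,180],[0,0,0]]
  ]
}}

```text
clock: 12.2
position: [0.4713, 0.2406, 0.2211]
tool_rot: [3.141, 0.0, 0.122]
force: [-1.2, 0.5, -0.3]
grip_width: 0.064
```

```bash
python3 - <<'E'
from h import *
s=observe(); print(s["clock"],s["position"],s["force"])
f=grab_frame("wrist"); a=f["frame"]; g=grab_frame("side")["frame"]
cv2.imwrite("pics/fin.png",cv2.resize(np.hstack([a,g])[:,:,::-1],(800,300),interpolation=cv2.INTER_AREA))
f=grab_frame("scene"); cv2.imwrite("pics/fin_s.png",f["frame"][:,:,::-1])
for o in outline_of("orange_door","scene")[:1]: print(o["pixel"],o["score"])
E
```

```text
12.2 [0.47131572 0.24064885 0.22114344] [-1.18144917  0.48495583 -0.30802533]
[348.1, 313.4] 0.58
```

View pics/fin.png

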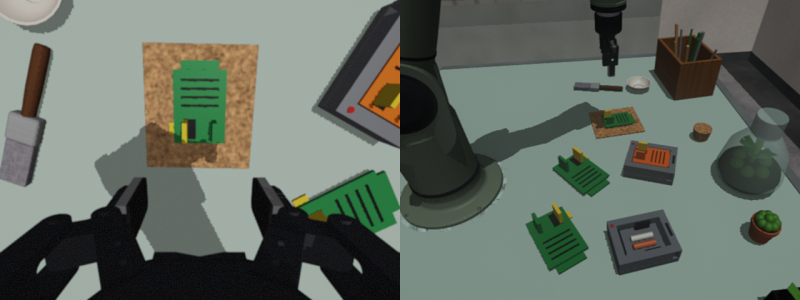

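View pics/fin_s.png

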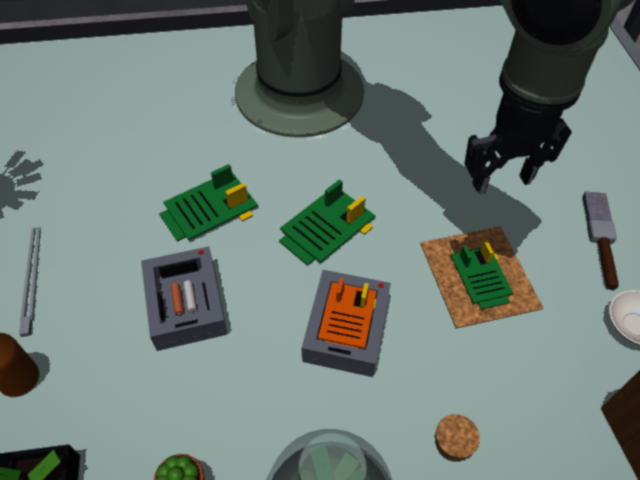

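The door lies flat on the mat, ears up, at scene pixel (483,275). The orange door is unmoved at (348,313) and the gripper is clear, so I'm handing the job in.

```bash
python3 -c "
from workcell import *
print(job_done())"
```

```text
the job is handed in; nothing more can be done
None
```

The green door is off its timer and lying flat on the cork mat, ears up. I handed the job in at about 12 s of the 45 s allowed; the hand-in gives no verdict.

**What I did:** I squeezed the yellow tab against the green ear, with the opening reading 33 mm. I pivoted the door up about its hinge end to roughly 29° and drew it out. I then carried it level to the mat, lowered it to a 9 N contact with the tab still squeezed, let go and retreated straight up.

**Last checks:**
- **Green door:** in the final pictures the whole door is inside the mat's outline. It slid about 5 mm when the tab sprang back on release, still well within the mat.
- **Orange door:** it is in its frame at the same picture position as at the start, (348, 313).
- **Robot:** the gripper is about 18 cm above the mat and touching nothing.

**One mismatch:** the ears measured about 4.5 mm off the plate's centreline, which the task description did not lead me to expect. I centred the jaws on the ears, and the grip held without slipping. No checks failed.

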